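Clamp a wheel in the bench nest with its bolt-action clamp

TASK

Clamp the cream wheel that lies on the bench nest's plate, ready for knocking out its bearing: with the fingertips push it into the nest until it rests against the back fence, push the clamp's upright ball handle along the straight slot until the pad presses the wheel against the side jaw, then turn the handle over into the side slot, right to its end, so that it stays locked. Only push: do not grip the knob or pick up the wheel, and disturb nothing else.

Things in the scene. Friction and masses are not known exactly. Their poses are not given: they have to be found in the camera images.
- nest: Bench nest: steel plate 200 x 290 x 12 mm bolted to the bench, carrying a back fence, a side jaw and a bolt-action clamp. Origin at bench height (z 0) under the clamp rod's axis line x = 0; z up, x away from the operator toward the fence, y along the rod. In this frame (mm) the plate spans x -130..70, y -145..145, top z 12. All coordinates below called 'nest' are in this frame.
- fence (a point): Middle of the near face of the steel back fence: the plane nest x = 42 mm, y -133..-5, top at z 42. The wheel is pushed against it from the open side (-x), between the side jaw and the clamp's pad, a way about 113 mm wide with the clamp drawn back.
- jaw (a point): Middle of the inner face of the steel side jaw: the plane nest y = -105 mm, x -37..60, top at z 44; its near end is rounded (r 14 about x -37, y -119).
- nest_home (a point): Point on the plate's top at nest x 0, y -63, z 12 mm, straight under the centre of a wheel that is home, touching fence and jaw (middle of the knock-out hole).
- wheel_centre (a point): Centre (half-way up) of the cream wheel to be clamped, the only wheel on the nest's plate: 84 mm diameter, 34 mm high, 0.1 to 0.2 kg, loose, lying flat on the plate with its axis upright; it starts on the open side of the nest (nest x -85..-60, y -70..-30).
- barrel (a point): Middle of the clamp's round dark barrel (outer radius 18 mm): on the rod's axis, nest x 0, z 34; it spans nest y 30..122, top at z 52. Its L-shaped slot has a straight leg on top and a side leg that goes over toward the operator at the end nearer the wheel. Its foot spans x -37..37, top at z 19.
- knob (a point): Centre of the black ball knob (28 mm diameter) on the clamp's handle, a 10 mm round stem that stands out of the barrel through the slot; the knob's centre is 75 mm from the rod's axis. With the handle upright it is at nest x 0, z 109 mm, y = 93 mm less the rod's travel.
- rod (a joint): Travel of the clamp's rod toward the wheel (nest -y), m: 0 drawn back (starts at 0 to 0.004), 0.035 the end of the straight slot, handle upright; at most 0.040 in the side slot. It stays where it is left (about 5 N of friction; the nose may push it back 1 to 2 mm). The pad meets a home wheel at about 0.030 to 0.032; the nose behind the pad is sprung (1.2 N/mm).
- bolt_handle (a joint): Angle of the handle about the rod, rad: 0 upright, growing as it is turned over toward the operator (nest -x); 1.08 at the end of the side slot, knob then at nest x -66, z 69 mm. It can turn only with the rod at 0.031 to 0.035, the slot's corner; the side slot slopes, takes the rod on to at least 0.036 and holds it. Turning takes 1 to 3 N at the knob.
- pad (a point): Middle of the face of the clamp's round rubber pad (28 mm diameter), on the rod's axis, facing -y; drawn back it is at nest y 8.5 mm, z 34 mm.
- nose (a joint): How far the pad has been pressed back against its spring, m (0 free).
- old_bearing: Bystander: ball bearing 32 x 10 mm lying on the plate. Origin at the middle of its underside.
- old_bolt: Bystander: hex bolt 55 mm long lying on the plate. Origin at the middle of its underside.
- bearing_a: Bystander: ball bearing 32 x 10 mm on the bench. Origin at the middle of its underside.
- bearing_b: Bystander: ball bearing 32 x 10 mm on the bench. Origin at the middle of its underside.
- bolt_a: Bystander: hex bolt 55 mm long on the bench. Origin at the middle of its underside.
- drift_bar: Bystander: dark steel pry bar 310 mm long, 24 mm wide, lying on the bench right of the nest; origin mid-length.
- caster_wheel_2: Bystander: blue caster wheel 100 mm diameter, 34 mm high, lying in front of the nest to the right. Origin at the middle of its underside.
Mind the look-alikes: they are no part of the job. Leave any green or pink look-alike of the part that bears wheel_centre alone.

How it is judged (in metres and radians):
On the way, in this order (a step that is already met when the one before it is completed fails the run):
1. the wheel lies in the nest against the back fence (hub axis within 6 mm of its place in that direction) (x of wheel_centre in the frame of nest above -0.006 m and y of wheel_centre in the frame of nest between -0.075 and -0.02 m), for 0.1 s.
2. the upright handle has been pushed to the corner of the slot, the wheel between pad and side jaw (value of joint rod above 0.0305 m and value of joint bolt_handle below 0.35 rad and y of wheel_centre in the frame of nest below -0.057 m), for 0.05 s.
3. the handle has been turned over to the end of the side slot (value of joint bolt_handle above 0.95 rad and value of joint rod above 0.0345 m), for 0.1 s.
At the end, for the whole second after the job is handed in: The wheel lies flat on the plate, within 6 mm of the back fence and 4 mm of the side jaw, squeezed by the pad (nose spring pressed in by more than 1.5 mm); the handle is turned beyond 0.95 rad in the side slot with the rod beyond 34.5 mm; all at rest (all of step 3 and x of wheel_centre in the frame of nest between -0.006 and 0.004 m and y of wheel_centre in the frame of nest between -0.067 and -0.059 m and z of wheel_centre in the frame of nest below 0.033 m and angle between wheel_centre's own z axis and vertical below 0.1 rad and value of joint nose above 0.0015 m and linear speed of work_wheel below 0.02 m/s); the robot touches nothing.
It fails at once if the wheel is lifted more than 10 mm off the plate or tipped (z of wheel_centre in the frame of nest above 0.039 m or angle between wheel_centre's own z axis and vertical above 0.3 rad).
It fails at once if the knob is gripped between the fingers (distance between the grasp point and knob below 0.01 m).
It fails at once if a bystander is shifted by more than 20 mm (distance of any of old_bearing, old_bolt, bearing_a, bearing_b, bolt_a, drift_bar, caster_wheel_2 from where it was at the start of the episode above 0.02 m).
It also fails if it takes over 59 s, if anything falls off the work surface, if the arm or the gripper's body presses on something with over 40 N, if the wrist force passes 120 N, or if a joint passes its speed limit or range.

ROBOT

A 6-joint arm with a two-finger parallel gripper is mounted at the origin on a cart in front of the work surface, level with it; the furniture and walls round the work are solid. World frame = base frame: x ahead of the robot, y to its left, z up, the work surface at z = 0. Lengths are in mm, angles in rad, forces in N, time in s.
With the tool pointing down it reaches from about 275 to 850 mm from the base axis. Payload 19 kg.
Tool frame: the origin (TCP) lies between the finger pads; the fingertips stand 19 mm ahead of it and the grasp point (between the pads) is the TCP; z points along the fingers, y is the line along which they close (so a half turn about z gives the same grasp; the last joint's range is limited). The gripper opens to 85 mm and grips with 20 to 120 N. Pads are 22 mm wide; open, the fingers measure 114 mm over their backs; the gripper's body (76 mm by 85 mm) begins 54 mm behind the grasp point. The pads swing forward as they close: fully open they stand 13 mm farther back than shut.
Start: joints at [-1.356, 0.15, 1.437, -0, 1.554, -0.134], TCP at [196.491, -540.355, 250.267] pointing down, gripper open.
Joint ranges: [-2.8, 2.8], [-0.68, 2.1], [0.12, 2.68], [-1.39, 4.53], [0.16, 2.79], [-2.81, 2.81]. Speed limits (rad/s): [1.89, 1.89, 2.22, 3.01, 3.01, 3.01].

INTERFACE

Orientations are given as a rotation vector (axis times angle).
In Python, from cell import r gives the robot as it stands.
- The arm moves only by the tool carry_out, never from a script. Its arguments are lists of equal length, an entry for each row: "claw": the opening in per cent of the stroke, from 0 (shut) to 100 (fully open); "translation": the shift along the tool's x, y, z in m, a list of three; "yaw": the turn about the tool's z in rad. A call has 1 to 10 rows; each row is the pose to reach, as a shift and turn from the pose commanded when the call began, along the tool's axes at that moment; what a row does not reach only later rows make up. A row lasts 1/10 s, in which the tool goes at most 50 mm and 8.59 degrees, less where a joint would pass 70% of its speed; a pose out of reach is approached as far as the arm can. A call with a gripper value outside its range is refused whole. The fingers move at their own pace and stop on an object; the grip force is fixed at half the most. Time passes only in rows, so rows that repeat a pose let the fingers close. It gives the time, the measured TCP pose, the force, the opening and the grip force at its end, in the units of the state.
- r.state(): the state, without advancing time (a new reading comes with each control period).
- r.grab_frame(name): name is "side" or "top"; returns the picture (420x560x3 uint8, red, green, blue); there is no depth.
- r.camera_info(name): a dict with "vfov" (degrees; the focal length in pixels is half the picture's height over the tangent of half this angle, whatever the lens; pixels are square), "cx", "cy" (the principal point, pixels), "T" (4x4, takes a point from camera to world coordinates). Camera axes: x right, y down, z forward; pixel columns grow to the right and rows downward; lengths in mm; the calibration is good to about 2 mm. A picture is of the moment at which its call begins. camera_info takes no time and is no camera call.
- r.close_job(): hands the job in; it is judged then, once.
The state is a dict: "clock": time; "qpos": joint angles; "qd": joint speeds; "joint_torque": joint torques, N m; "tcp_pos": TCP position; "tool_rot": TCP orientation; "ft_force": force on the tool from outside, world axes, zero at the start; "ft_torque": the same for the moment, N m; "opening": finger opening in mm; "grasp_force": force on a finger pad.
Only numpy, scipy, OpenCV 4.12 (cv2) and the standard library are available. Lean on these libraries where they do the work, as an engineer would, in place of code of your own. Each camera call takes 0.05 s, during which the arm holds its last target. There are 200 camera calls.

## Working session

There is one attempt and no reset: what is moved stays moved. The work goes in short steps, Python scripts to look and compute and a tool call to move; the robot and the scene stay as the last step left them, time stands still between calls to the robot, and variables do not carry over. Pictures are saved under pics/ and viewed, at most 10 in all, crops included, and the job is handed in when it is done.

Besides the shell and the picture viewer there is one more tool, called as name([rows], argument=value, ...), one row to a line, values as JSON. carry_out: Moves the arm, as the interface text tells. Its arguments: {"type":"object","properties":{"claw":{"type":"array","items":{"type":"number"}},"translation":{"type":"array","items":{"type":"array","items":{"type":"number"}}},"yaw":{"type":"array","items":{"type":"number"}}},"required":["claw","translation","yaw"]}

```bash
mkdir -p pics; python3 - <<'E'
from cell import r
import cv2,numpy as np
for n in("top","side"):
    cv2.imwrite(f"pics/{n}0.png",r.grab_frame(n)[:,:,::-1])
    c=r.camera_info(n);print(n,c["vfov"],c["cx"],c["cy"],np.round(c["T"],3).tolist(), [k for k in c])
s=r.state();print(s)
E
```

```text
top 52.462187298197705 283.7470964843183 210.52361783916803 [[0.011, -0.998, 0.058, 436.181], [-1.0, -0.012, -0.022, 101.278], [0.023, -0.057, -0.998, 1046.814], [0.0, 0.0, 0.0, 1.0]] ['vfov', 'cx', 'cy', 'T']
side 52.53994727955448 280.3324632633779 216.38360347969734 [[-0.896, -0.224, 0.383, 26.072], [-0.443, 0.405, -0.8, 1115.455], [0.024, -0.887, -0.462, 693.9], [0.0, 0.0, 0.0, 1.0]] ['vfov', 'cx', 'cy', 'T']
{'clock': 0.1, 'qpos': array([-1.35602539e+00,  1.50923718e-01,  1.43793609e+00,  1.23463574e-06,
        1.55378856e+00, -1.33997828e-01]), 'qd': array([-0.00130037, -0.00161047, -0.00170188, -0.00092925, -0.00060066,
        0.00039465]), 'joint_torque': array([ 5.99973660e-03, -7.14379907e+01, -5.71794963e+01, -3.00761922e-04,
        7.10458888e-03, -1.78755847e-06]), 'tcp_pos': array([ 196.44292832, -540.19970324,  249.7581809 ]), 'tool_rot': array([-3.09290690e+00, -5.44889202e-01,  6.49963947e-05]), 'ft_force': array([-0.28779219,  0.43380944, -0.27997635]), 'ft_torque': array([ 0.01255176, -0.03356028,  0.01334511]), 'grasp_force': 0.0, 'opening': 85.33038138910744}
```

View pics/top0.png

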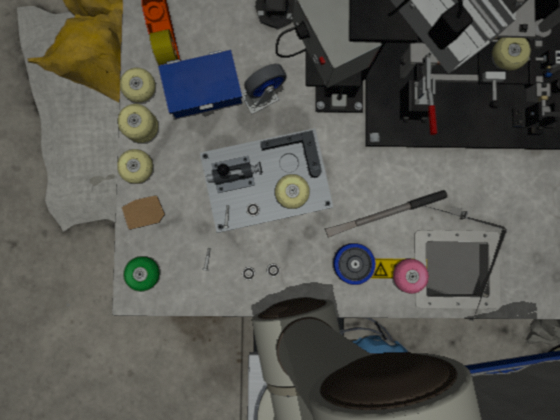

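View pics/side0.png

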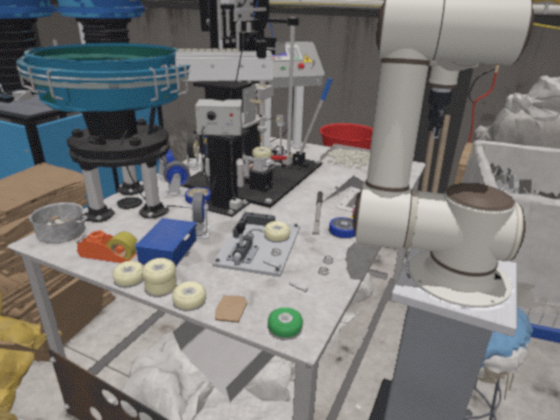

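The top view shows the nest plate at about cols 203–330, rows 130–230. The cream wheel on it is at (292,191), the fence and jaw corner at (315,140), the clamp at (232,172), the bearing at (253,210) and the bolt at (227,216). Next I'll measure the plate corners and the wheel.

```bash
cat > h.py <<'E'
import numpy as np,cv2
from cell import r
def ray(n,uv):
    c=r.camera_info(n);f=210/np.tan(np.radians(c["vfov"])/2);T=np.array(c["T"])
    return T[:3,3],T[:3,:3]@np.array([(uv[0]-c["cx"])/f,(uv[1]-c["cy"])/f,1])
def plane(n,uv,z):
    o,d=ray(n,uv);return o+d*(z-o[2])/d[2]
def proj(n,p):
    c=r.camera_info(n);f=210/np.tan(np.radians(c["vfov"])/2);T=np.array(c["T"])
    q=T[:3,:3].T@(np.array(p)-T[:3,3]);return np.array([c["cx"]+f*q[0]/q[2],c["cy"]+f*q[1]/q[2]])
E
python3 - <<'E'
from h import *
im=cv2.imread("pics/top0.png")
x0,y0=190,115
c=im[y0:245,x0:345];cv2.imwrite("pics/c1.png",cv2.resize(c,None,fx=5,fy=4.6*5/4.6,interpolation=cv2.INTER_CUBIC)[:600])
h=cv2.cvtColor(c,cv2.COLOR_BGR2HSV)
m=cv2.inRange(h,(18,50,120),(40,255,255))
for k in cv2.findContours(m,cv2.RETR_EXTERNAL,cv2.CHAIN_APPROX_NONE)[0]:
    if cv2.contourArea(k)>200:
        (u,v),R=cv2.minEnclosingCircle(k);print("wheel",u+x0,v+y0,R,plane("top",(u+x0,v+y0),46))
for n,uv in dict(NL=(203,152),FR=(313,130),BR=(330,208),BL=(220,230)).items(): print(n,plane("top",uv,12))
print(h[95:100,30:33].tolist(), h[118:125,3].tolist(),h[100,0:30:3].tolist())
E
```

```text
wheel 292.0999984741211 190.5 15.305656433105469 [541.66671208  60.04467652  46.        ]
NL [636.7168054 277.2588254  12.       ]
FR [695.62258852   8.62429073  12.        ]
BR [503.62240287 -34.29986633  12.        ]
BL [446.96649944 232.13869678  12.        ]
[[[90, 7, 139], [100, 11, 140], [99, 13, 141]], [[96, 9, 137], [95, 11, 136], [103, 13, 138]], [[95, 11, 134], [96, 9, 136], [98, 8, 135]], [[100, 11, 137], [95, 11, 138], [95, 11, 140]], [[100, 11, 138], [94, 13, 139], [95, 11, 138]]] [[30, 10, 123], [30, 12, 124], [25, 12, 127], [25, 12, 128], [30, 10, 128], [30, 10, 129], [25, 12, 129]] [[30, 10, 126], [25, 12, 127], [25, 12, 127], [30, 10, 126], [25, 12, 129], [24, 10, 132], [30, 12, 126], [25, 12, 128], [90, 11, 135], [90, 7, 138]]
```

View pics/c1.png

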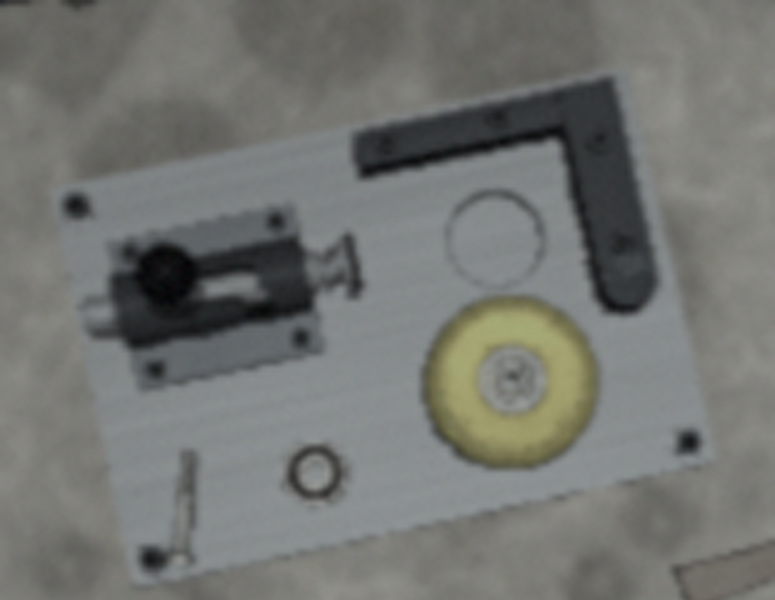

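The crop shows the plate corners at (57,188), (615,73), (713,462) and (137,585). The knock-out hole is at (495,240), the knob at (165,273), the wheel at (511,382), the bearing at (316,472) and the bolt around (185,507). I'll fit the nest frame to these.

```bash
cat >> h.py <<'E'
def fit():
    px=np.array([(57,188),(615,73),(713,462),(137,585),(495,240)])/5-.4+(190,115)
    W=np.array([plane("top",p,12)[:2] for p in px]);N=np.array([(70,145),(70,-145),(-130,-145),(-130,145),(0,-63.)])
    a=W-W.mean(0);b=N-N.mean(0)
    th=np.arctan2((b[:,0]*a[:,1]-b[:,1]*a[:,0]).sum(),(a*b).sum())
    R=np.array([[np.cos(th),-np.sin(th)],[np.sin(th),np.cos(th)]]);t=W.mean(0)-R@N.mean(0)
    return th,R,t,W-(N@R.T+t)
E
python3 - <<'E'
from h import *
th,R,t,res=fit();print(th,t);print(res)
n=lambda uv,z:R.T@(plane("top",uv,z)[:2]-t)
c=lambda u,v:(u/5-.4+190,v/5-.4+115)
print("wheel",n((292.1,190.5),40),n(c(511,382),46),"knob",n(c(165,273),109),"bearing",n(c(316,472),22),"bolt",n(c(185,507),17),"bolt ends",n(c(188,455),17),n(c(180,565),17))
print("blue",plane("top",(355,264),34),n((355,264),34),"bar end",n(c(677,570),5))
for p in [(0,-63,12),(0,93,109),(70,145,12),(-130,-145,12)]:
    print(p,proj("side",[*(R@np.array(p[:2])+t),p[2]]))
s=r.state();from scipy.spatial.transform import Rotation as Q
print(Q.from_rotvec(s["tool_rot"]).as_matrix().round(3))
# base-frame
for p in [(0,-63),(-66,58),(0,93),(-90,-50)]: print(p,R@np.array(p)+t)
E
```

```text
0.22617530414441553 [599.89694162 129.51382994]
[[ 0.55065311 -4.40851525]
 [-3.02877967  5.72126667]
 [ 0.41067996  1.27540372]
 [ 2.32963835 -2.37695485]
 [-0.26219176 -0.21120028]]
wheel [-71.76490934 -55.02434018] [-73.3337981  -53.69486441] knob [ 0.40034925 89.46334089] bearing [-93.7720187   45.89552317] bolt [-96.57923732 111.28191059] bolt ends [-72.28245262 104.69336159] [-123.42835454  119.38445459]
blue [369.78924525 -91.54316197  34.        ] [-273.81958081 -163.82485394] bar end [-177.02634748 -115.95622533]
(0, -63, 12) [255.75940183 231.50932774]
(0, 93, 109) [240.12783829 227.87779911]
(70, 145, 12) [211.63286324 262.94646788]
(-130, -145, 12) [299.98779426 225.06676136]
[[ 0.94   0.342 -0.   ]
 [ 0.342 -0.94   0.001]
 [ 0.    -0.001 -1.   ]]
(0, -63) [614.02481052  68.11836333]
(-66, 58) [522.5712719  171.23601591]
(0, 93) [579.0415161  220.14523303]
(-90, -50) [523.40172654  60.60459928]
```

```bash
sed -i 's/    a=W-W.mean/    k=[0,2,3,4];W=W[k];N=N[k]\n    a=W-W.mean/' h.py
python3 - <<'E'
from h import *
th,R,t,res=fit();print(th,t);print(res)
n=lambda uv,z:R.T@(plane("top",uv,z)[:2]-t)
c=lambda u,v:(u/5-.4+190,v/5-.4+115)
print("wheel",n(c(511,382),46),"knob",n(c(165,273),109))
print("fence end top",n(c(355,132),42),n(c(360,177),42),"jaw corner",n(c(567,125),43),"jaw end",n(c(628,313),44), "barrel",n(c(118,345),19+0),n(c(325,350),19),n(c(293,203),19))
im=cv2.imread("pics/side0.png")[190:290,190:330]
for p in [(0,-63,12),(0,91,109),(70,145,12),(-130,-145,12),(-130,145,12),(-73,-54,46)]:
    u=proj("side",[*(R@np.array(p[:2])+t),p[2]]); 
    uu=((u-(190,190)+.5)*5).astype(int); print(p,u)
big=cv2.resize(im,None,fx=5,fy=5,interpolation=cv2.INTER_CUBIC)
for p in [(0,-63,12),(0,91,109),(70,145,12),(-130,-145,12),(-130,145,12),(-73,-54,46)]:
    u=proj("side",[*(R@np.array(p[:2])+t),p[2]]);cv2.drawMarker(big,tuple(int(a) for a in (u-190+.5)*5),(0,0,255),0,14,1)
cv2.imwrite("pics/c2.png",big)
E
```

```text
0.221278536375028 [600.60785973 127.83444232]
[[-0.92864926 -2.55242813]
 [ 0.53333138  2.49160848]
 [ 1.06762022 -1.47581224]
 [-0.67230235  1.53663188]]
wheel [-73.39498567 -52.25884732] knob [-0.36273202 91.25869919]
fence end top [59.25233734 -4.82679829] [37.58262423 -2.70348418] jaw corner [  41.75491525 -104.41892877] jaw end [ -52.52388135 -113.62797347] barrel [-14.12902834 128.22821276] [-37.08147186  30.97685038] [36.40185101 31.47059392]
(0, -63, 12) [255.91241418 231.24573065]
(0, 91, 109) [240.29023812 227.21269346]
(70, 145, 12) [211.57225545 262.48828481]
(-130, -145, 12) [300.16866375 224.92225825]
(-130, 145, 12) [279.6796294  273.42074551]
(-73, -54, 46) [277.30252647 226.36927071]
```

View pics/c2.png

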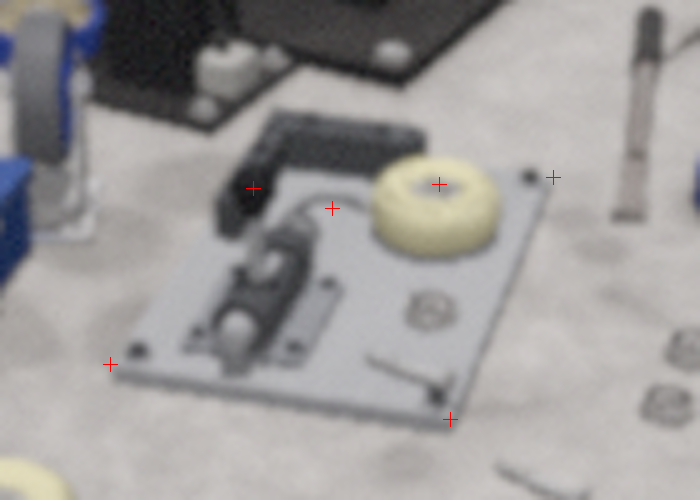

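The side-view projections agree with the picture to about 2 mm: plate corners, hole, knob and wheel. The nest frame is therefore at yaw 0.221 and (600.6, 127.8), with the wheel at nest (-73,-52). I'll approach behind the wheel with the fingers about 40 mm apart, so that they cradle it.

carry_out([
  [0.463,-0.456,0],
  [0.463,-0.456,0],
  [0.463,-0.456,0],
  [0.463,-0.456,0],
  [0.463,-0.456,0],
  [0.463,-0.456,0],
  [0.463,-0.456,0],
  [0.463,-0.456,0],
  [0.463,-0.456,0],
  [0.463,-0.456,0],
], claw=[47,47,47,47,47,47,47,47,47,47], yaw=[0.128,0.128,0.128,0.128,0.128,0.128,0.128,0.128,0.128,0.128])

```text
clock: 1.1
tcp_pos: [411.6, -86.8, 250.4]
tool_rot: [3.122, 0.346, 0.001]
ft_force: [1.5, -1.5, 0.8]
opening: 40.4
grasp_force: 0.0
```

```bash
cat >> h.py <<'E'
def where():
    from scipy.spatial.transform import Rotation as Q
    th,R,t,_=fit();s=r.state();M=Q.from_rotvec(s["tool_rot"]).as_matrix()
    print("clk",round(s["clock"],2),"nest",(R.T@(s["tcp_pos"][:2]-t)).round(1),"z",s["tcp_pos"][2].round(1),"yawerr",round(np.arctan2(M[1,0],M[0,0])-th,4),"tilt",M[2].round(3),"F nest",(R.T@s["ft_force"][:2]).round(1),s["ft_force"][2].round(1),"open",round(s["opening"],1))
E
python3 -c "from h import *;where()"
```

```text
clk 1.1 nest [-231.5 -167.9] z 250.4 yawerr -0.0006 tilt [ 0.  0. -1.] F nest [ 1.1 -1.8] 0.8 open 40.4
```

carry_out([
  [0.091,-0.116,0],
  [0.091,-0.116,0],
  [0.091,-0.116,0],
  [0.091,-0.116,0],
  [0.091,-0.116,0.05],
  [0.091,-0.116,0.1],
  [0.091,-0.116,0.13],
  [0.091,-0.116,0.13],
  [0.091,-0.116,0.13],
  [0.091,-0.116,0.13],
], claw=[47,47,47,47,47,47,47,47,47,47], yaw=[0,0,0,0,0,0,0,0,0,0])

```text
clock: 2.1
tcp_pos: [475.8, 44.0, 122.4]
tool_rot: [3.122, 0.346, 0.004]
ft_force: [-0.4, 0.1, -0.8]
opening: 40.5
grasp_force: 0.0
```

```bash
python3 -c "from h import *;where()"
```

```text
clk 2.1 nest [-140.2  -54.4] z 122.4 yawerr -0.0007 tilt [ 0.003  0.001 -1.   ] F nest [-0.4  0.2] -0.8 open 40.5
```

carry_out([
  [0,-0.002,0.04],
  [0,-0.002,0.075],
  [0,-0.002,0.086],
  [0,-0.002,0.086],
  [0.008,-0.002,0.086],
  [0.015,-0.002,0.086],
  [0.02,-0.002,0.086],
  [0.026,-0.002,0.086],
  [0.032,-0.002,0.086],
  [0.038,-0.002,0.086],
], claw=[47,47,47,47,47,47,47,47,47,47], yaw=[0,0,0,0,0,0,0,0,0,0])

```text
clock: 3.1
tcp_pos: [511.8, 54.6, 34.4]
tool_rot: [-3.122, -0.346, 0.0]
ft_force: [-3.1, -0.2, 2.4]
opening: 40.2
grasp_force: 1.7
```

```bash
python3 - <<'E'
from h import *
where()
cv2.imwrite("pics/s1.png",np.hstack([cv2.resize(r.grab_frame(n)[y:y+100,x:x+130,::-1],None,fx=3,fy=3) for n,x,y in(("top",200,125),("side",190,190))]))
E
```

```text
clk 3.1 nest [-102.7  -51.9] z 34.4 yawerr -0.0004 tilt [-0. -0. -1.] F nest [-3.1  0.5] 2.4 open 40.2
```

View pics/s1.png

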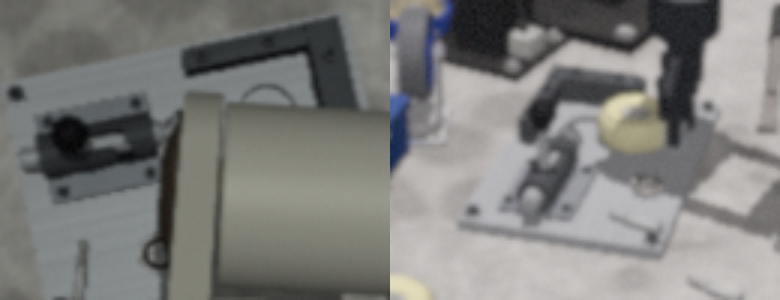

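The side crop shows the fingers behind the wheel (about (640,120)), and the wheel has moved toward the fence. The arm hides the wheel in the top view. I'll keep pushing, drifting a little toward the jaw.

carry_out([
  [0.006,0.001,0],
  [0.012,0.002,0],
  [0.018,0.003,0],
  [0.024,0.004,0],
  [0.03,0.005,0],
  [0.036,0.006,0],
  [0.04,0.007,0],
  [0.044,0.007,0],
  [0.047,0.007,0],
  [0.049,0.007,0],
], claw=[47,47,47,47,47,47,47,47,47,47], yaw=[0,0,0,0,0,0,0,0,0,0])

```text
clock: 4.2
tcp_pos: [560.9, 58.5, 34.3]
tool_rot: [-3.122, -0.346, 0.0]
ft_force: [-1.5, -0.6, -0.4]
opening: 40.1
grasp_force: 0.4
```

```bash
python3 -c "from h import *;where()"
```

```text
clk 4.2 nest [-53.9 -58.9] z 34.3 yawerr -0.0004 tilt [-0. -0. -1.] F nest [-1.6 -0.3] -0.4 open 40.1
```

Now small steps until the force shows the fence.

carry_out([
  [0.0015,0,0],
  [0.003,0,0],
  [0.004,0,0],
  [0.004,0,0],
], claw=[47,47,47,47], yaw=[0,0,0,0])

```text
clock: 4.6
tcp_pos: [564.7, 59.3, 34.3]
tool_rot: [-3.122, -0.346, -0.0]
ft_force: [-0.3, 0.7, 0.5]
opening: 40.2
grasp_force: 0.1
```

```bash
python3 -c "from h import *;where()"
```

```text
clk 4.6 nest [-50.1 -59. ] z 34.3 yawerr -0.0005 tilt [ 0. -0. -1.] F nest [-0.1  0.7] 0.5 open 40.2
```

carry_out([
  [0.0015,0,0],
  [0.003,0,0],
  [0.004,0,0],
  [0.004,0,0],
], claw=[47,47,47,47], yaw=[0,0,0,0])

```text
clock: 5.0
tcp_pos: [568.7, 60.2, 34.3]
tool_rot: [-3.122, -0.346, -0.0]
ft_force: [-0.5, 0.3, 0.5]
opening: 40.0
grasp_force: 0.1
```

```bash
python3 - <<'E'
from h import *
where()
cv2.imwrite("pics/s2.png",np.hstack([cv2.resize(r.grab_frame(n)[y:y+100,x:x+130,::-1],None,fx=3,fy=3) for n,x,y in(("top",200,125),("side",190,190))]))
E
```

```text
clk 5.0 nest [-46. -59.] z 34.3 yawerr -0.0004 tilt [ 0. -0. -1.] F nest [-0.5  0.4] 0.5 open 40.0
```

View pics/s2.png

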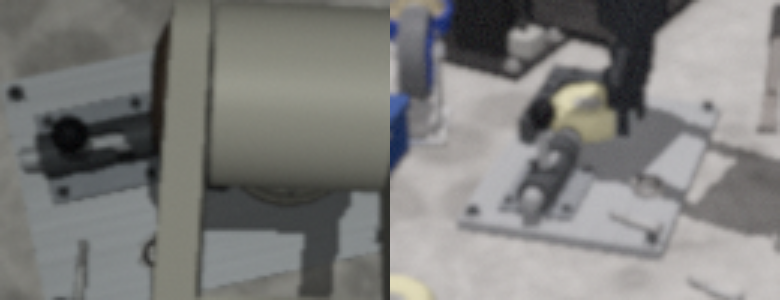

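The side crop shows the wheel almost at the fence, at about (580,110), with no contact force yet. I'll keep going in small steps.

carry_out([
  [0.001,0,0],
  [0.002,0,0],
  [0.002,0,0],
], claw=[47,47,47], yaw=[0,0,0])

```text
clock: 5.4
tcp_pos: [570.4, 60.6, 34.3]
tool_rot: [-3.122, -0.346, 0.001]
ft_force: [-3.0, -0.2, 0.3]
opening: 39.9
grasp_force: 0.7
```

carry_out([
  [0.001,0,0],
  [0.002,0,0],
  [0.002,0,0],
], claw=[47,47,47], yaw=[0,0,0])

```text
clock: 5.7
tcp_pos: [571.2, 60.9, 34.0]
tool_rot: [-3.122, -0.346, 0.005]
ft_force: [-13.6, -3.2, 6.8]
opening: 40.5
grasp_force: 6.2
```

The wheel is at the fence, at 14 N. Next I back off, rise, and go round behind the knob with the fingers shut.

carry_out([
  [-0.005,0,0],
  [-0.025,0,0],
  [-0.04,0,0],
  [-0.04,0,-0.05],
  [-0.04,0,-0.1],
  [-0.04,0,-0.15],
  [-0.04,-0.05,-0.16],
  [-0.02,-0.1,-0.16],
  [0.0,-0.15,-0.16],
  [0.043,-0.195,-0.16],
], claw=[47,47,47,47,47,0,0,0,0,0], yaw=[0,0,0,0,0,0,0,0,0,0])

```text
clock: 6.7
tcp_pos: [561.3, 245.4, 195.3]
tool_rot: [-3.122, -0.347, -0.002]
ft_force: [1.3, -1.0, 0.5]
opening: -0.2
grasp_force: 0.0
```

```bash
python3 - <<'E'
from h import *
where()
cv2.imwrite("pics/s3.png",np.hstack([cv2.resize(r.grab_frame(n)[y:y+100,x:x+130,::-1],None,fx=3,fy=3) for n,x,y in(("top",200,125),("side",190,190))]))
E
```

```text
clk 6.7 nest [-12.5 123.3] z 195.3 yawerr 0.0002 tilt [ 0.002 -0.    -1.   ] F nest [ 1.  -1.3] 0.5 open -0.2
```

View pics/s3.png

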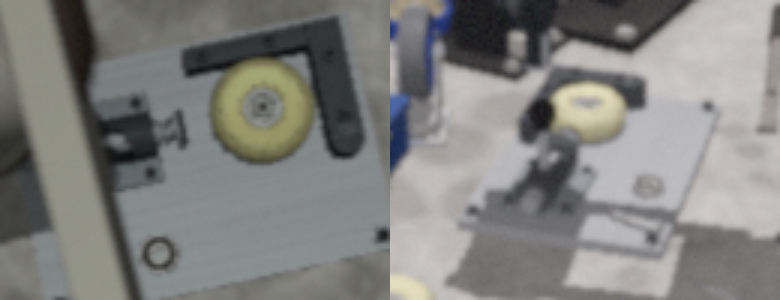

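The top crop shows the wheel (262,106) touching the fence, with a small gap to the jaw. The pad, at (183,130), is still drawn back. I'll let the arm settle, then lower it behind the knob.

carry_out([
  [0,0,0],
  [0,0,0],
  [0,0,0],
], claw=[0,0,0], yaw=[0,0,0])

```text
clock: 7.1
tcp_pos: [561.9, 241.8, 194.7]
tool_rot: [-3.123, -0.344, -0.001]
ft_force: [-0.8, 0.3, -0.5]
opening: 0.4
grasp_force: 0.0
```

```bash
python3 -c "from h import *;where()"
```

```text
clk 7.1 nest [-12.7 119.7] z 194.7 yawerr -0.0017 tilt [ 0.001 -0.    -1.   ] F nest [-0.7  0.5] -0.5 open 0.4
```

carry_out([
  [0.014,-0.016,0],
  [0.014,-0.016,0],
  [0.014,-0.016,0.03],
  [0.014,-0.016,0.06],
  [0.014,-0.016,0.076],
  [0.014,-0.016,0.076],
], claw=[0,0,0,0,0,0], yaw=[0,0,0,0,0,0])

```text
clock: 7.7
tcp_pos: [571.0, 260.3, 116.3]
tool_rot: [3.122, 0.345, -0.006]
ft_force: [-0.6, 0.1, 0.8]
opening: 0.0
grasp_force: 0.0
```

```bash
python3 -c "from h import *;where()"
```

```text
clk 7.7 nest [  0.2 135.7] z 116.3 yawerr -0.0013 tilt [-0.004  0.    -1.   ] F nest [-0.6  0.2] 0.8 open 0.0
```

carry_out([
  [0,0.005,0],
  [0,0.009,0],
  [0,0.013,0],
  [0,0.017,0],
  [0,0.021,0],
  [0,0.025,0],
  [0,0.029,0],
  [0,0.033,0],
  [0,0.036,0],
  [0,0.038,0],
], claw=[0,0,0,0,0,0,0,0,0,0], yaw=[0,0,0,0,0,0,0,0,0,0])

```text
clock: 8.7
tcp_pos: [580.7, 224.7, 118.9]
tool_rot: [-3.121, -0.346, -0.001]
ft_force: [-1.2, 4.9, 2.5]
opening: -0.0
grasp_force: 3.0
```

```bash
python3 -c "from h import *;where()"
```

```text
clk 8.7 nest [ 1.9 98.9] z 118.9 yawerr -0.0004 tilt [ 0.001 -0.001 -1.   ] F nest [-0.1  5.1] 2.5 open -0.0
```

The knob is moving at about 5 N, as expected. I'll continue in smaller steps.

carry_out([
  [0,0.002,0],
  [0,0.004,0],
  [0,0.006,0],
  [0,0.007,0],
  [0,0.007,0],
], claw=[0,0,0,0,0], yaw=[0,0,0,0,0])

```text
clock: 9.2
tcp_pos: [582.2, 218.0, 118.8]
tool_rot: [-3.121, -0.346, -0.001]
ft_force: [-1.5, 4.7, 3.2]
opening: -0.2
grasp_force: 2.8
```

carry_out([
  [0,0.001,0],
  [0,0.002,0],
  [0,0.003,0],
  [0,0.003,0],
], claw=[0,0,0,0], yaw=[0,0,0,0])

```text
clock: 9.6
tcp_pos: [582.9, 215.2, 118.8]
tool_rot: [-3.121, -0.346, -0.001]
ft_force: [-0.6, 6.5, 3.0]
opening: -0.3
grasp_force: 3.2
```

```bash
python3 -c "from h import *;where()"
```

```text
clk 9.6 nest [ 1.8 89.1] z 118.8 yawerr -0.0003 tilt [ 0.001 -0.001 -1.   ] F nest [0.8 6.5] 3.0 open -0.3
```

carry_out([
  [0,0.001,0],
  [0,0.002,0],
  [0,0.002,0],
], claw=[0,0,0], yaw=[0,0,0])

```text
clock: 9.9
tcp_pos: [583.2, 213.4, 118.9]
tool_rot: [-3.121, -0.346, -0.001]
ft_force: [-1.8, 8.4, 3.1]
opening: 0.0
grasp_force: 4.0
```

carry_out([
  [0,0.001,0],
  [0,0.002,0],
  [0,0.002,0],
], claw=[0,0,0], yaw=[0,0,0])

```text
clock: 10.2
tcp_pos: [583.6, 211.7, 118.9]
tool_rot: [-3.121, -0.347, -0.001]
ft_force: [-2.0, 9.8, 2.8]
opening: -0.1
grasp_force: 4.9
```

carry_out([
  [0,0.001,0],
  [0,0.002,0],
  [0,0.002,0],
], claw=[0,0,0], yaw=[0,0,0])

```text
clock: 10.5
tcp_pos: [583.9, 210.6, 119.0]
tool_rot: [-3.119, -0.347, -0.001]
ft_force: [-3.0, 17.1, 3.5]
opening: -0.3
grasp_force: 8.9
```

The force rose at about 1.2 N/mm and then jumped to 17 N, which is the end of the slot. I'll back off, rise, and go round to the fence side of the knob.

carry_out([
  [0,-0.008,0],
  [0,-0.02,0],
  [0,-0.02,-0.03],
  [0,-0.02,-0.06],
  [0.02,-0.01,-0.06],
  [0.038,0.01,-0.06],
  [0.038,0.025,-0.06],
  [0.038,0.025,-0.06],
  [0.038,0.025,-0.06],
  [0.038,0.025,-0.06],
], claw=[0,0,0,0,0,0,0,0,0,0], yaw=[0,0,0,0,0,0,0,0,0,0])

```text
clock: 11.5
tcp_pos: [626.0, 193.4, 178.4]
tool_rot: [-3.122, -0.347, 0.0]
ft_force: [0.6, 0.5, -0.1]
opening: -0.3
grasp_force: 0.0
```

```bash
python3 - <<'E'
from h import *
where()
cv2.imwrite("pics/s4.png",np.hstack([cv2.resize(r.grab_frame(n)[y:y+100,x:x+130,::-1],None,fx=3,fy=3) for n,x,y in(("top",200,125),("side",190,190))]))
E
```

```text
clk 11.5 nest [39.2 58.4] z 178.4 yawerr -0.0 tilt [-0. -0. -1.] F nest [0.7 0.4] -0.1 open -0.3
```

View pics/s4.png

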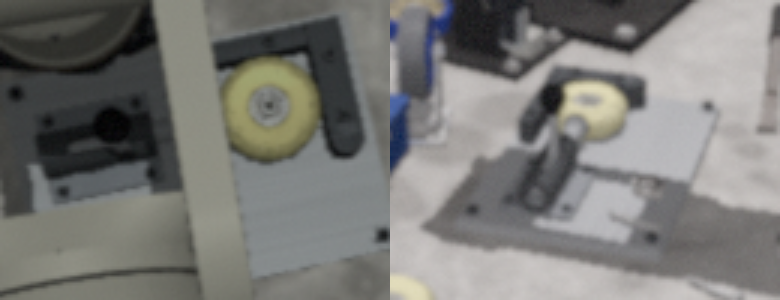

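The top crop shows the wheel (270,105) against both the fence and the jaw, and the knob advanced to (111,125). I'll check those numbers and lower at the same time.

```bash
cat >> h.py <<'E'
def wheel():
    th,R,t,_=fit();im=r.grab_frame("top")[:,:,::-1][115:245,190:345]
    m=cv2.inRange(cv2.cvtColor(im,cv2.COLOR_BGR2HSV),(18,50,100),(40,255,255))
    k=max(cv2.findContours(m,cv2.RETR_EXTERNAL,cv2.CHAIN_APPROX_NONE)[0],key=cv2.contourArea)
    (u,v),q=cv2.minEnclosingCircle(k);print("wheel nest",(R.T@(plane("top",(u+190,v+115),40)[:2]-t)).round(1),q)
E
python3 - <<'E'
from h import *
wheel();th,R,t,_=fit();print("knob",R.T@(plane("top",(237,166.5),109)[:2]-t))
E
```

```text
wheel nest [ -0.  -62.8] 16.441753387451172
knob [-0.98470205 58.96597874]
```

carry_out([
  [0,0,0.03],
  [0,0,0.058],
  [0,0,0.058],
  [0,0,0.058],
], claw=[0,0,0,0], yaw=[0,0,0,0])

```text
clock: 12.05
tcp_pos: [626.5, 193.0, 121.0]
tool_rot: [-3.122, -0.347, 0.0]
ft_force: [0.8, -0.8, -0.4]
opening: 0.1
grasp_force: 0.0
```

The wheel is at (0.0,-62.8) and the knob at y 59, so the rod has travelled about 34 mm. Now I turn the handle over, following its arc.

carry_out([
  [-0.008,0,0],
  [-0.014,0,0],
  [-0.019,0,0],
  [-0.024,0,0],
  [-0.029,0,0],
  [-0.033,0,0.001],
  [-0.037,0,0.001],
  [-0.037,0,0.001],
], claw=[0,0,0,0,0,0,0,0], yaw=[0,0,0,0,0,0,0,0])

```text
clock: 12.85
tcp_pos: [590.0, 184.6, 119.2]
tool_rot: [-3.122, -0.346, 0.001]
ft_force: [-0.7, 0.1, 0.1]
opening: -0.1
grasp_force: 0.0
```

```bash
python3 -c "from h import *;where()"
```

```text
clk 12.85 nest [ 2.1 57.7] z 119.2 yawerr -0.0005 tilt [-0. -0. -1.] F nest [-0.7  0.2] 0.1 open -0.1
```

```bash
python3 - <<'E'
from h import *
cv2.imwrite("pics/s5.png",np.hstack([cv2.resize(r.grab_frame(n)[y:y+100,x:x+130,::-1],None,fx=3,fy=3) for n,x,y in(("top",200,125),("side",190,190))]))
E
```

```text
(no output)
```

View pics/s5.png

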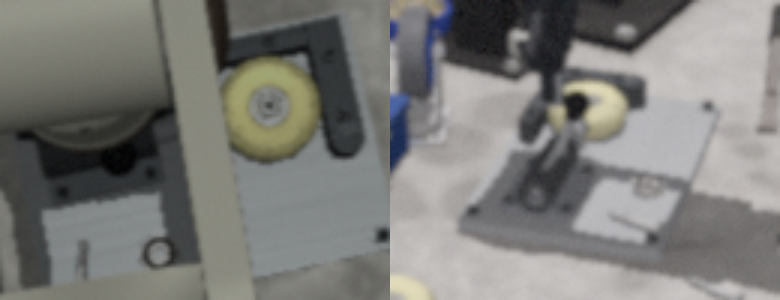

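The knob has turned over toward the operator, and in the top crop it is now at (118,158). I'll continue along the arc.

carry_out([
  [-0.005,0,0.001],
  [-0.01,0,0.003],
  [-0.015,0,0.005],
  [-0.02,0.001,0.007],
  [-0.024,0.001,0.01],
  [-0.028,0.001,0.013],
  [-0.031,0.002,0.016],
  [-0.034,0.002,0.018],
  [-0.037,0.002,0.021],
  [-0.037,0.002,0.021],
], claw=[0,0,0,0,0,0,0,0,0,0], yaw=[0,0,0,0,0,0,0,0,0,0])

```text
clock: 13.95
tcp_pos: [554.2, 174.5, 97.8]
tool_rot: [3.122, 0.346, -0.002]
ft_force: [0.8, 0.5, -0.0]
opening: 0.0
grasp_force: 0.0
```

```bash
python3 -c "from h import *;where()"
```

```text
clk 13.95 nest [-35.   55.7] z 97.8 yawerr -0.0005 tilt [-0.001 -0.    -1.   ] F nest [0.9 0.3] -0.0 open 0.0
```

carry_out([
  [-0.002,0,0.003],
  [-0.004,0,0.006],
  [-0.006,0.0,0.009],
  [-0.007,0,0.01],
  [-0.007,0,0.01],
], claw=[0,0,0,0,0], yaw=[0,0,0,0,0])

```text
clock: 14.45
tcp_pos: [548.1, 173.2, 88.4]
tool_rot: [-3.122, -0.346, -0.001]
ft_force: [2.7, 0.9, 1.1]
opening: 0.3
grasp_force: 1.4
```

carry_out([
  [-0.001,0,0.001],
  [-0.002,0,0.001],
  [-0.002,0,0.001],
], claw=[0,0,0], yaw=[0,0,0])

```text
clock: 14.75
tcp_pos: [547.4, 173.0, 88.3]
tool_rot: [-3.122, -0.346, -0.006]
ft_force: [11.7, 3.6, 2.6]
opening: -0.1
grasp_force: 6.0
```

```bash
python3 -c "from h import *;where()"
```

```text
clk 14.75 nest [-42.   55.7] z 88.3 yawerr -0.0006 tilt [ 0.004 -0.    -1.   ] F nest [12.2  1. ] 2.6 open -0.1
```

The end stop is reached at 12 N, at the predicted position. Now I withdraw and check.

carry_out([
  [0.006,0,0],
  [0.012,0,-0.01],
  [0.012,0,-0.05],
  [0.012,0,-0.1],
  [0.012,0,-0.15],
  [0,-0.04,-0.15],
  [0,-0.09,-0.15],
  [0,-0.13,-0.15],
  [0,-0.13,-0.15],
  [0,-0.13,-0.15],
], claw=[0,0,0,0,0,0,0,0,0,0], yaw=[0,0,0,0,0,0,0,0,0,0])

```text
clock: 15.75
tcp_pos: [517.2, 300.1, 237.5]
tool_rot: [3.122, 0.349, -0.001]
ft_force: [-0.1, 0.1, 0.6]
opening: 0.1
grasp_force: 0.0
```

```bash
python3 - <<'E'
from h import *
where();wheel()
cv2.imwrite("pics/s6.png",np.hstack([cv2.resize(r.grab_frame(n)[y:y+100,x:x+130,::-1],None,fx=3,fy=3) for n,x,y in(("top",200,125),("side",190,190))]))
E
```

```text
clk 15.75 nest [-43.5 186.3] z 237.5 yawerr 0.0013 tilt [-0.001  0.    -1.   ] F nest [-0.1  0.1] 0.6 open 0.1
wheel nest [  0.5 -62.8] 16.719589233398438
```

View pics/s6.png

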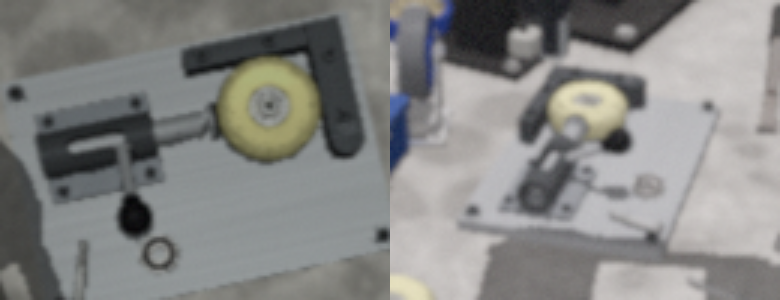

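The top crop shows the knob turned over at (134,215), the pad pressed against the wheel at (213,120), and the wheel at home at (270,107). The bystanders have not moved. I'll do one numeric check of the knob and hand in if it is good.

```bash
python3 - <<'E'
from h import *
th,R,t,_=fit();k=R.T@(plane("top",(244.5,196.5),69)[:2]-t);print("knob",k)
if k[0]<-60 and k[1]<60: print(r.close_job())
E
```

```text
knob [-65.49800434  58.27947444]
the job is handed in; nothing more can be done
None
```

The wheel is clamped and the job is handed in; the verdict was not shown. By the last measurements the wheel is home at nest (0.5, -62.8) mm, the handle is turned over to its end stop (knob at nest x -65.5 mm), and nothing else moved visibly.

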